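# Overhang the maquette board to the gauge and hold it

### The arm

A 6-joint arm with a two-finger parallel gripper is mounted at the origin on the work surface. World frame = base frame: x ahead of the robot, y to its left, z up, the work surface at z = 0. Lengths are in m, angles in rad, forces in N, time in s.
With the tool pointing down it reaches from about 0.35 to 0.775 m from the base axis. Payload 7.3 kg.
Tool frame: the origin (TCP) lies at the centre of the arm's flange, where the gripper is bolted on; the fingertips stand 178 mm ahead of it and the grasp point (between the pads) lies 159 mm ahead of it (tip_extent is the distance from the TCP to the fingertips, in m); z points along the fingers, y is the line along which they close (so a half turn about z gives the same grasp; the last joint's range is limited). The gripper opens to 92 mm and grips with 3 to 60 N. Pads are 19 mm wide; open, the fingers measure 130 mm over their backs; the gripper's body (75 mm by 190 mm) begins 47 mm behind the grasp point.
Start: joints at [1.03, 0.342, 1.524, -0, 1.275, -0.146], TCP at [0.202, 0.485, 0.405] pointing down, gripper open.
Joint ranges: [-2.53, 2.53], [-0.77, 2.02], [0.04, 2.7], [-1, 4.14], [0.28, 2.66], [-3.11, 3.11]. Speed limits (rad/s): [2.57, 2.57, 3.14, 3.14, 3.14, 3.14].

### API

Orientations are given as [roll, pitch, yaw] about the fixed x, y, z axes, in that order (R = Rz(yaw) Ry(pitch) Rx(roll)).
In Python, from cell import * gives the robot as it stands.
- The arm moves only by the tool arm_command, never from a script. Its arguments are lists of equal length, an entry for each row: "xyz": the shift along the world's x, y, z in mm, a list of three; "spin": the turn about the world's z in degrees. In form: {"xyz": [[tx, ty, tz], ...], "spin": [spin, ...]}. A call has 1 to 20 rows; each row shifts and turns the commanded pose from where the row before left it; what a row does not reach is not made up. A row lasts 1/10 s, in which the tool goes at most 50 mm and 8.59 degrees, less where a joint would pass 70% of its speed; a pose out of reach is approached as far as the arm can. A call with a gripper value outside its range is refused whole. "jaw" is the opening, from -1 (shut) to 1 (fully open), set as the call begins (left out, the last holds). The fingers move at their own pace and stop on an object; "squeeze" is the grip in N (left out, the last holds). Time passes only in rows, so rows that do not move let the fingers close. It gives the time, the measured TCP pose, the force, the opening and the grip force at its end, in the units of the state.
- observe(): the state, without advancing time (a new reading comes with each control period).
- read_camera(name): name is "scene" or "top"; returns a dict with "img" (400x640x3 uint8, red, green, blue), "depth" (400x640 float32, m along the optical axis (not along the pixel's ray), 0 where there is no reading), "fx", "fy", "cx", "cy" (pixels), "dist_coeffs" ([k1, k2, p1, p2, k3] as OpenCV has them; the pictures are not rectified), "world_from_camera" (4x4, takes a point from camera to world coordinates). Camera axes: x right, y up, looking along -z (the intrinsics and any distortion apply to the point x, -y, -z); pixel columns grow to the right and rows downward; lengths in m; the calibration is good to about 2 mm. A picture is of the moment at which its call begins.
- hand_in(): hands the job in; it is judged then, once.
The state is a dict: "time": time; "qpos": joint angles; "qvel": joint speeds; "joint_efforts": joint torques, N m; "tool_pos": TCP position; "tool_rot": TCP orientation; "contact_force": force on the tool from outside, world axes, zero at the start; "torque": the same for the moment, N m; "opening": finger opening in m; "grip_force": force on a finger pad.
Only numpy, scipy, OpenCV 4.12 (cv2) and the standard library are available. Lean on these libraries where they do the work, as an engineer would, in place of code of your own. Each camera call takes 0.05 s, during which the arm holds its last target. There are 200 camera calls.

### The job

The little plaster head has to stand out over the front of the plywood block, so first pull the sprung slide gauge by its post until the line across its blade comes level with the mouth of its case (its brake keeps it there when you let go). Then take the modelling board by its handle and slide it outward along the block, straight and without lifting or tipping it, the head standing where it is on the board, until the board's front edge is level with the tip of the gauge's blade. So far out it would tip over by itself: finish while still holding the handle, with the board kept flat on the block, and leave the other things on the table alone.

Things in the scene. Friction and masses are not known exactly. Their poses are not given: they have to be found in the camera images.
- riser: Plywood block fixed to the table, 140 (x) by 280 (y) by 100 mm high; origin at the centre of its underside. Its +x is outward, parallel to blade and slide, mostly to the robot's left (world +y, turned up to 20 degrees); +y points towards the robot. Front edge at x = +70 mm. On its top: the gauge's case (135 x 46 x 35 mm high) at y = +80 mm, the board at about y = -60 mm.
- gauge (a joint): How far the blade is pulled out from its home, in m: 0 home, grows outward (block's +x), stop at 0.160. At 0.120 the line across the blade is level with the case mouth. Return spring (1.5 N at home, 2.7 N at the mark) and a brake of 5 N: pulling slowly takes 7 to 8 N, pushing back about 3 N; it stays where it is left.
- gauge_tip (a point): Outer end of the gauge's flat dark steel blade (22 mm wide, 3 mm thick), mid width and mid thickness, 114.5 mm above the table; axes like the block's. It stands 50 mm out from the case mouth at home, 170 mm at the mark. The light line across the blade is 3 mm wide and 170 mm behind the tip.
- gauge_post (a point): Grip point on the upright round steel post near the blade's tip: on the post's axis, 12 mm behind the tip, 140.5 mm above the table. The post is 16 mm in diameter and 42 mm tall, from the blade's top (116 mm above the table) to 158 mm.
- gauge_mouth (a point): Middle of the top edge of the opening of the gauge's case, in the plane of the block's front face; fixed.
- board: Loose paddle-shaped wooden board, 15 mm thick, 0.3 kg, lying on the block (top 100 mm above the table): a plate 260 mm (x) by 110 mm (y) with a handle 130 mm long, 40 mm wide behind it (x -260 to -130 mm). Origin at the centre of the plate's underside, +x to the front edge (outward). The handle sticks out behind the block, free underneath, before and after the slide.
- board_front (a point): Middle of the board's front edge, half way up its thickness (x = +130 mm on the board). At the start it is 30 to 70 mm out from the block's front.
- board_grip (a point): Good grip point on the board's handle, half way up its thickness and width (x = -225 mm on the board); the handle is 40 mm wide here, the grasp closes across it.
- bust: Small white plaster head, 158 mm tall, 76 mm round foot, about 0.35 kg, standing loose on the front half of the board (40 to 70 mm ahead of the plate's centre). Origin at the centre of its underside.
- pliers: Black-handled pliers, 175 mm long, lying on the table under the place where the board will hang out. Leave alone.
- stick: Flat wooden modelling stick, 165 mm long, lying on the table in front of the block. Leave alone.
- tin: Low metal tin, 64 mm across, 50 mm high, on the table behind the block. Leave alone.
- tube_a: Clear tube of putty with a red band, 72 mm across, 198 mm tall, standing beside the block on its far side. Leave alone.
- tube_b: A second, equal putty tube, on the left of the table. Leave alone.
- water: Green water bottle, 68 mm across, 220 mm tall, on the left of the table. Leave alone.
Not all that is in view belongs to the job. What is shaped like the bust but orange is not meant.

How it is judged:
By the outcome, as a careful person would: the job done as asked, in the order asked, and still so for the second after the job is handed in, while the arm keeps its last pose, push and grip.
It also fails if it takes over 61 s, if anything falls off the work surface, if the arm or the gripper's body presses on something with over 40 N, if the wrist force passes 120 N, or if a joint passes its speed limit or range.

## Working session

There is one attempt and no reset: what is moved stays moved. The work goes in short steps, Python scripts to look and compute and a tool call to move; the robot and the scene stay as the last step left them, time stands still between calls to the robot, and variables do not carry over. Pictures are saved under pics/ and viewed, at most 10 in all, crops included, and the job is handed in when it is done.

Besides the shell and the picture viewer there is one more tool, called after "Call:" as a command line: name --pt "numbers of a row" for each row, then --argument value for the rest. arm_command: Moves the arm, as the interface text tells. Its arguments: {"type":"object","properties":{"xyz":{"type":"array","items":{"type":"array","items":{"type":"number"}}},"spin":{"type":"array","items":{"type":"number"}},"jaw":{"type":"number"},"squeeze":{"type":"number"}},"required":["xyz","spin"]}

```bash
mkdir -p pics
cat > h.py <<'E'
from cell import *
import numpy as np, cv2
def cam(n):
    c=read_camera(n); c['K']=np.array([[c['fx'],0,c['cx']],[0,c['fy'],c['cy']],[0,0,1]]); c['D']=np.array(c['dist_coeffs'],float); return c
def ray(c,uv):
    p=cv2.undistortPoints(np.array(uv,float).reshape(-1,1,2),c['K'],c['D']).reshape(-1,2)
    d=np.c_[p[:,0],-p[:,1],-np.ones(len(p))]; T=np.array(c['world_from_camera']); return T[:3,3],d@T[:3,:3].T
def plane(c,uv,z):
    o,d=ray(c,uv); return o+d*((z-o[2])/d[:,2])[:,None]
def cloud(c):
    v,u=np.mgrid[:400,:640]; o,d=ray(c,np.c_[u.ravel(),v.ravel()]); return (o+d*c['depth'].reshape(-1,1)).reshape(400,640,3)
def proj(c,P):
    T=np.linalg.inv(np.array(c['world_from_camera'])); q=np.atleast_2d(P)@T[:3,:3].T+T[:3,3]; q=q*[1,-1,-1]
    return cv2.projectPoints(q,np.zeros(3),np.zeros(3),c['K'],c['D'])[0].reshape(-1,2)
def save(n,img,s=1,crop=None):
    if crop: img=img[crop[1]:crop[3],crop[0]:crop[2]]
    cv2.imwrite('pics/'+n,cv2.resize(img[:,:,::-1],None,fx=s,fy=s,interpolation=cv2.INTER_CUBIC))
E
python3 - <<'E'
from h import *
for n in('top','scene'):
    c=cam(n); save(n+'0.png',c['img'],1.25); print(n,np.round(c['world_from_camera'],3).tolist(),c['fx'],c['D'])
s=observe(); print(s)
E
```

```text
top [[-0.012, 0.988, -0.156, 0.447], [-1.0, -0.008, 0.027, 0.175], [0.025, 0.156, 0.987, 0.968], [0.0, 0.0, 0.0, 1.0]] 363.10899549936255 [0.00975997 0.         0.         0.         0.        ]
scene [[-0.661, -0.638, 0.396, 1.123], [0.75, -0.563, 0.347, 0.623], [0.001, 0.526, 0.85, 1.24], [0.0, 0.0, 0.0, 1.0]] 485.54155303565295 [-0.08004729  0.          0.          0.          0.        ]
{'time': 0.1, 'qpos': array([ 1.02998542e+00,  3.42663174e-01,  1.52490950e+00, -3.29821487e-05,
        1.27539162e+00, -1.46037876e-01]), 'qvel': array([ 0.00097283, -0.00261024, -0.00265759,  0.0004066 ,  0.00015109,
       -0.00028137]), 'joint_efforts': array([ 7.58452443e-04, -4.32003736e+01, -2.44693959e+01,  7.18017155e-02,
        5.26141527e-02, -4.05650894e-05]), 'tool_pos': array([0.20185679, 0.48451923, 0.40411322]), 'tool_rot': array([-3.14023102e+00, -1.68396288e-04,  2.74682913e+00]), 'contact_force': array([-1.0470041 , -0.86230149, -0.43378057]), 'torque': array([-0.07883145,  0.04827231,  0.01697754]), 'grip_force': 0.0, 'opening': 0.09212494568884795}
```

View pics/top0.png

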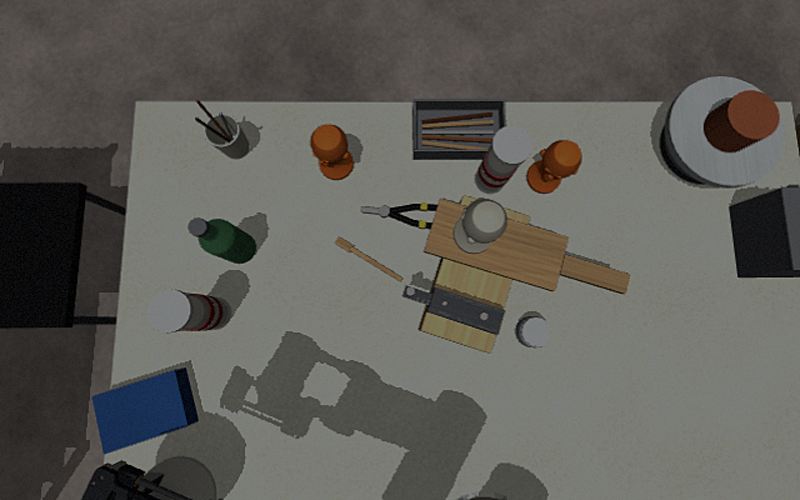

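View pics/scene0.png

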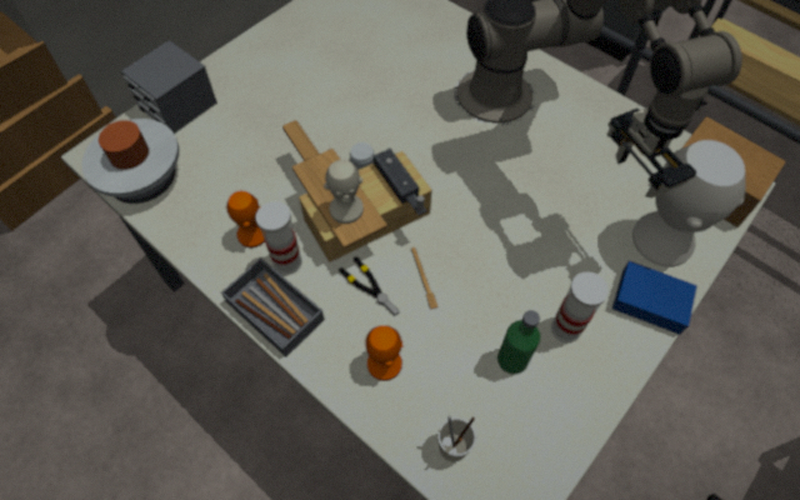

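Top view (800 px wide): the gauge's case is at (465,310) with its post at (410,291). The board is at (500,240) with its handle at (600,273), and the white bust is at (484,222). Possible mix-ups are:
- Orange heads at (330,150) and (553,165), and a big white head in the scene view at (690,200). The bust wanted is the small white one on the board.
- The stick at (370,258), which is light wood like the handle. The handle is the part joined to the board.

Next I'll take a close crop and measure.

Run:
```python
from h import *
c=cam('top'); save('crop1.png',c['img'],4,(315,150,510,290))
P=cloud(c); Z=P[:,:,2]; X=P[:,:,0];Y=P[:,:,1]
roi=np.zeros((400,640),bool); roi[150:290,315:510]=1
def rect(m,z,name):
    m=(m&roi).astype(np.uint8); n,l,st,_=cv2.connectedComponentsWithStats(m)
    i=1+np.argmax(st[1:,4]); v,u=np.where(l==i)
    W=plane(c,np.c_[u,v],z)[:,:2]*1000
    r=cv2.minAreaRect(W.astype(np.float32)); print(name,len(v),np.round(cv2.boxPoints(r)).tolist(),'ctr',np.round(r[0],1),'size',np.round(r[1],1),'ang',round(r[2],2)); return W
rect((abs(Z-.135)<.007)&(c['img'].max(2)<110),.135,'case')
B=rect(abs(Z-.115)<.006,.115,'board')
D=rect(abs(Z-.158)<.008,.158,'post158?')
t=c['img'].astype(int)
for uv in [(328,233),(340,237),(480,218),(490,222),(370,245),(375,220),(440,210)]: print(uv,np.round(P[uv[1],uv[0]],4),t[uv[1],uv[0]])
```

```text
case 1183 [[425.0, -15.0], [468.0, -30.0], [512.0, 98.0], [469.0, 113.0]] ctr [468.5  41.4] size [135.2  46.3] ang 70.97
board 4689 [[463.0, -254.0], [569.0, -288.0], [687.0, 82.0], [582.0, 116.0]] ctr [575.4 -85.7] size [388.5 110.7] ang 72.21
post158? 39 [[496.0, 138.0], [510.0, 138.0], [510.0, 152.0], [496.0, 152.0]] ctr [503. 145.] size [13.4 13.4] ang 89.41
(328, 233) [0.5028 0.1451 0.1607] [105 105 104]
(340, 237) [0.4961 0.1156 0.1182] [48 51 53]
(480, 218) [ 0.5382 -0.2197  0.1151] [111  88  61]
(490, 222) [ 0.5281 -0.2414  0.1181] [111  89  61]
(370, 245) [0.4763 0.0481 0.1331] [49 51 53]
(375, 220) [0.4466 0.1748 0.9683] [122 109  77]
(440, 210) [ 0.5583 -0.1253  0.1141] [114  91  62]
```

View pics/crop1.png

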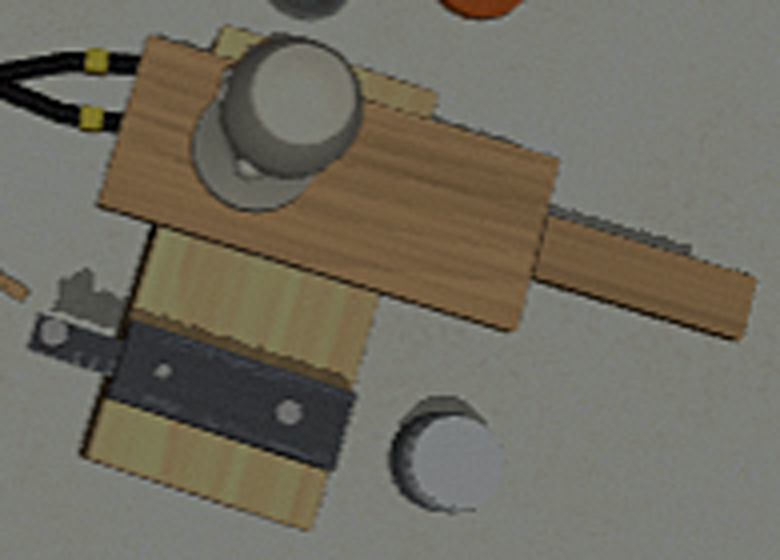

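The crop confirms the choice: post at crop (53,332), board handle at (650,275), white bust at (290,120). Next I'll move above the post with the jaw closing across the pull direction.

Call:
arm_command --pt "15 -17 0" --pt "15 -17 0" --pt "15 -17 0" --pt "15 -17 0" --pt "15 -17 0" --pt "15 -17 0" --pt "15 -17 0" --pt "15 -17 0" --pt "15 -17 0" --pt "15 -17 0" --pt "15 -17 0" --pt "15 -17 0" --pt "15 -17 0" --pt "15 -17 0" --pt "15 -17 0" --pt "15 -17 0" --pt "15 -17 0" --pt "15 -17 0" --pt "15 -17 0" --pt "15 -17 0" --spin '[-4.3, -4.3, -4.3, -4.3, -4.3, -4.3, -4.3, -4.3, -4.3, -4.3, -4.3, -4.3, -4.3, -4.3, -4.3, -4.3, -4.3, -4.3, -4.3, -4.3]' --jaw 0.1

```text
time: 2.15
tool_pos: [0.5024, 0.1438, 0.4045]
tool_rot: [-3.141, 0.0, 1.243]
contact_force: [0.5, -0.8, -0.3]
opening: 0.0509
grip_force: 0.0
```

Run:
```python
from h import *
s=observe(); print(s['time'],s['tool_pos'],np.degrees(s['tool_rot']),s['opening'],s['contact_force'])
c=cam('scene'); P=cloud(c); t=c['img'].astype(int)
save('sc1.png',c['img'],4,(210,100,360,220))
# obstacle points (orange, tall things) in block coordinates
u=np.array([np.cos(np.radians(71.5)),np.sin(np.radians(71.5))]); n=np.array([-u[1],u[0]]); m0=np.array([.4899,.1054])
for nm,m in (('orange',(t[:,:,0]>120)&(t[:,:,2]<50)&(t[:,:,1]<90)),):
    k,l,st,_=cv2.connectedComponentsWithStats(m.astype(np.uint8))
    for i in range(1,k):
        if st[i,4]>150: Q=P[l==i]; print(nm,np.round(np.median(Q,0),3),'max z',Q[:,2].max().round(3),'u,n',np.round((Q[:,:2]-m0)@np.c_[u,n],3).min(0),np.round((Q[:,:2]-m0)@np.c_[u,n],3).max(0))
```

```text
2.15 [0.50238406 0.14383623 0.40445694] [-1.79970415e+02  1.68352925e-02  7.11974937e+01] 0.05086014118114775 [ 0.54533833 -0.80149808 -0.32993687]
orange [ 0.838 -0.515  0.159] max z 1.24 u,n [-0.529 -0.572] [ 0.692 -0.436]
orange [ 0.771 -0.152  0.151] max z 1.24 u,n [-0.185 -0.436] [ 0.692 -0.321]
orange [0.802 0.302 0.152] max z 1.24 u,n [ 0.258 -0.436] [ 0.692 -0.205]
```

View pics/sc1.png

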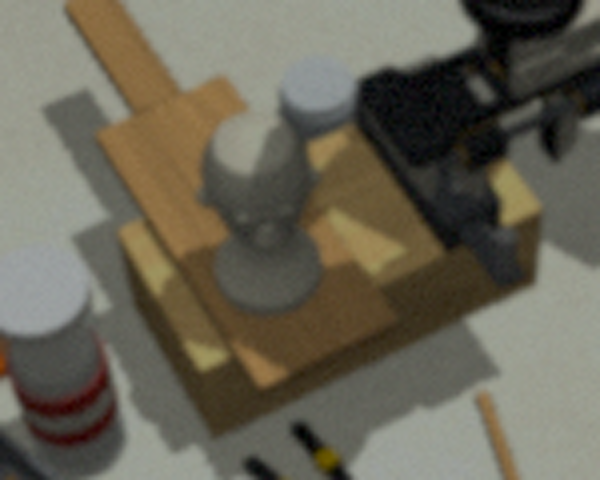

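The crop shows the gripper over the post at about (480,230) and clear of the bust at (255,210). Descending.

Call:
arm_command --pt "0 0 -15" --pt "0 0 -20" --pt "0 0 -20" --pt "0 0 -20" --pt "0 0 -15" --pt "0 0 -13" --pt "0 0 0" --spin '[0, 0, 0, 0, 0, 0, 0]'

```text
time: 2.9
tool_pos: [0.5012, 0.1447, 0.2999]
tool_rot: [-3.138, 0.002, 1.246]
contact_force: [-0.2, 0.0, -0.1]
opening: 0.0507
grip_force: 0.0
```

Call:
arm_command --pt "0 0 0" --pt "0 0 0" --pt "0 0 0" --pt "0 0 0" --pt "0 0 0" --pt "0 0 0" --pt "0 0 0" --pt "0 0 0" --spin '[0, 0, 0, 0, 0, 0, 0, 0]' --jaw -1 --squeeze 40

```text
time: 3.7
tool_pos: [0.5042, 0.1438, 0.3024]
tool_rot: [3.134, -0.001, 1.245]
contact_force: [11.6, -4.3, -6.0]
opening: 0.0152
grip_force: 40.0
```

Call:
arm_command --pt "1.5 -0.5 0" --pt "1.5 -0.5 0.5" --pt "1 3 0.5" --pt "1.9 5.7 0" --pt "1.9 5.7 0" --pt "1.9 5.7 0" --pt "1.9 5.7 0" --pt "1.9 5.7 0" --pt "1.9 5.7 0" --pt "1.9 5.7 0" --pt "1.9 5.7 0" --pt "1.9 5.7 0" --pt "1.9 5.7 0" --pt "0 0 0" --spin '[0, 0, 0, 0, 0, 0, 0, 0, 0, 0, 0, 0, 0, 0]'

```text
time: 5.1
tool_pos: [0.5254, 0.203, 0.3024]
tool_rot: [3.14, 0.002, 1.246]
contact_force: [5.2, -5.5, -4.5]
opening: 0.0152
grip_force: 40.0
```

Call:
arm_command --pt "2.4 5.4 0" --pt "2.4 5.4 0" --pt "1.9 5.7 0" --pt "1.9 5.7 0" --pt "1.9 5.7 0" --pt "1.9 5.7 0" --pt "1.9 5.7 0" --pt "1.9 5.7 0" --pt "0.5 1.5 0" --pt "0 0 0" --spin '[0, 0, 0, 0, 0, 0, 0, 0, 0, 0]'

```text
time: 6.1
tool_pos: [0.5415, 0.2493, 0.3024]
tool_rot: [-3.141, 0.003, 1.246]
contact_force: [0.5, -6.4, -1.5]
opening: 0.0153
grip_force: 40.0
```

Run:
```python
from h import *
c=cam('scene'); s=observe(); print(s['tool_pos'],s['contact_force'])
u=np.array([np.cos(np.radians(71.5)),np.sin(np.radians(71.5))])
m0=np.array([.4899,.1054])
a=proj(c,np.r_[m0,.116]); print(a, proj(c,np.r_[m0+.03*u,.116]))
# brightness profile along blade at z=.116
for k in np.arange(-.006,.08,.002):
    q=[proj(c,np.r_[m0+k*u+w*np.array([-u[1],u[0]]),.116])[0] for w in(-.006,-.003,0,.003,.006)]
    print(round(k*1000),[int(cv2.getRectSubPix(c['img'],(1,1),tuple(map(float,x))).mean()) for x in q],end=';')
x,y=map(int,a[0]); save('sc2.png',c['img'],6,(x-50,y-40,x+70,y+55))
```

```text
[0.54144542 0.24927762 0.3023949 ] [ 1.22595311 -5.88710763 -1.25422529]
[[328.90260895 156.46163223]] [[334.32870632 163.90147136]]
-6 [45, 37, 39, 33, 33];-4 [41, 37, 36, 32, 32];-2 [39, 36, 32, 32, 33];0 [37, 35, 34, 32, 32];2 [36, 36, 38, 35, 29];4 [35, 35, 37, 35, 31];6 [35, 37, 34, 35, 35];8 [36, 39, 38, 39, 39];10 [36, 38, 42, 45, 44];12 [34, 36, 42, 52, 50];14 [35, 36, 42, 49, 52];16 [37, 32, 41, 45, 48];18 [36, 33, 41, 42, 46];20 [36, 34, 39, 41, 47];22 [36, 36, 41, 45, 51];24 [37, 38, 41, 49, 50];26 [36, 38, 41, 44, 47];28 [35, 39, 41, 39, 44];30 [36, 38, 39, 39, 41];32 [37, 37, 38, 43, 44];34 [38, 37, 39, 44, 46];36 [38, 37, 38, 41, 43];38 [37, 36, 37, 38, 40];40 [36, 38, 38, 35, 42];42 [36, 38, 40, 39, 45];44 [35, 36, 39, 42, 47];46 [32, 35, 39, 41, 47];48 [31, 35, 38, 38, 42];50 [31, 38, 37, 37, 40];52 [36, 39, 37, 38, 41];54 [38, 37, 36, 38, 40];56 [34, 33, 33, 37, 36];58 [29, 29, 30, 33, 33];60 [25, 23, 27, 30, 29];62 [21, 20, 24, 24, 23];64 [15, 13, 18, 19, 20];66 [11, 14, 18, 19, 18];68 [15, 17, 18, 20, 18];70 [14, 19, 17, 20, 22];72 [20, 25, 26, 25, 33];74 [27, 31, 35, 37, 40];76 [29, 36, 38, 43, 41];78 [31, 33, 37, 37, 36];
```

View pics/sc2.png

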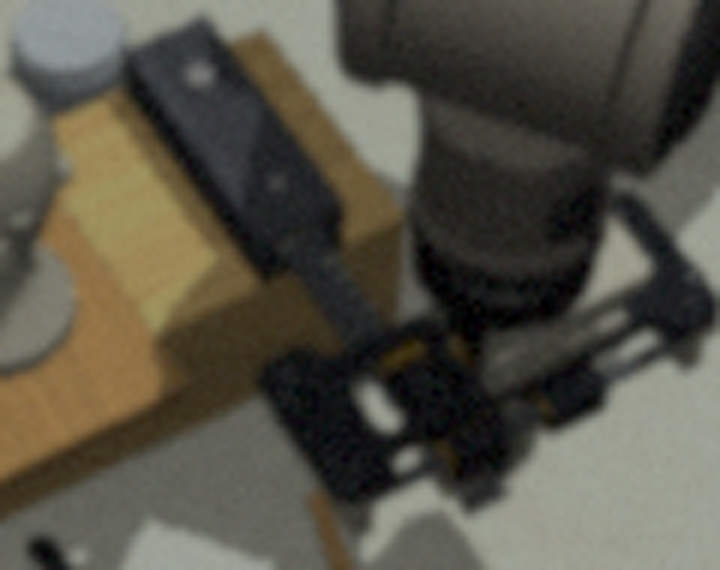

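The crop shows the blade leaving the mouth at about (300,250). The line isn't out yet; roughly 5–8 mm remain.

Call:
arm_command --pt "0.6 1.9 0" --pt "0.6 1.9 0" --pt "0.3 0.9 0" --pt "0 0 0" --pt "0 0 0" --spin '[0, 0, 0, 0, 0]'

```text
time: 6.65
tool_pos: [0.5429, 0.2536, 0.3024]
tool_rot: [-3.141, 0.004, 1.246]
contact_force: [1.1, -7.0, -1.4]
opening: 0.0149
grip_force: 40.0
```

```bash
cat > prof.py <<'E'
from h import *
s=observe(); print(s['tool_pos'],s['contact_force'])
u=np.array([np.cos(np.radians(71.3)),np.sin(np.radians(71.3))]); n=np.array([-u[1],u[0]])
m0=np.array([.4899,.1054]); out=[]
for nm in ('scene','top'):
    I=[];
    for _ in range(4): c=cam(nm); I.append(c['img'].astype(np.float32))
    g=np.mean(I,0).mean(2)
    # rectified patch: rows u (0.5mm), cols n at blade-top plane
    ks=np.arange(-.015,.06,.0005); ws=np.arange(-.03,.03,.0005)
    G=np.array([[np.r_[m0+k*u+w*n,.116] for w in ws] for k in ks]).reshape(-1,3)
    q=proj(c,G).reshape(len(ks),len(ws),2).astype(np.float32)
    R=cv2.remap(g,q[:,:,0],q[:,:,1],cv2.INTER_CUBIC); out.append(R)
    p=R[:,44:76].mean(1)
    print(nm,[(round(k*1e3,1),int(v)) for k,v in zip(ks[::2],p[::2])][:40])
R=np.hstack(out); R=np.clip((R-15)*3.5,0,255).astype(np.uint8)
import sys; cv2.imwrite('pics/'+sys.argv[1],cv2.resize(R,None,fx=3,fy=3))
E
python3 prof.py r1.png
```

```text
[0.54291551 0.25363584 0.3023824 ] [ 1.13710584 -6.95292452 -1.36097691]
scene [(np.float64(-15.0), 31), (np.float64(-14.0), 30), (np.float64(-13.0), 28), (np.float64(-12.0), 27), (np.float64(-11.0), 27), (np.float64(-10.0), 27), (np.float64(-9.0), 30), (np.float64(-8.0), 35), (np.float64(-7.0), 42), (np.float64(-6.0), 49), (np.float64(-5.0), 57), (np.float64(-4.0), 63), (np.float64(-3.0), 66), (np.float64(-2.0), 66), (np.float64(-1.0), 64), (np.float64(0.0), 60), (np.float64(1.0), 55), (np.float64(2.0), 49), (np.float64(3.0), 43), (np.float64(4.0), 39), (np.float64(5.0), 36), (np.float64(6.0), 34), (np.float64(7.0), 34), (np.float64(8.0), 34), (np.float64(9.0), 34), (np.float64(10.0), 34), (np.float64(11.0), 35), (np.float64(12.0), 35), (np.float64(13.0), 37), (np.float64(14.0), 39), (np.float64(15.0), 40), (np.float64(16.0), 42), (np.float64(17.0), 42), (np.float64(18.0), 42), (np.float64(19.0), 42), (np.float64(20.0), 41), (np.float64(21.0), 39), (np.float64(22.0), 38), (np.float64(23.0), 38), (np.float64(24.0), 38)]
top [(np.float64(-15.0), 34), (np.float64(-14.0), 34), (np.float
[... 196 characters left out ...]
64(-5.0), 35), (np.float64(-4.0), 34), (np.float64(-3.0), 31), (np.float64(-2.0), 30), (np.float64(-1.0), 32), (np.float64(0.0), 38), (np.float64(1.0), 41), (np.float64(2.0), 42), (np.float64(3.0), 40), (np.float64(4.0), 35), (np.float64(5.0), 32), (np.float64(6.0), 32), (np.float64(7.0), 33), (np.float64(8.0), 32), (np.float64(9.0), 33), (np.float64(10.0), 33), (np.float64(11.0), 34), (np.float64(12.0), 34), (np.float64(13.0), 33), (np.float64(14.0), 33), (np.float64(15.0), 32), (np.float64(16.0), 32), (np.float64(17.0), 34), (np.float64(18.0), 37), (np.float64(19.0), 39), (np.float64(20.0), 40), (np.float64(21.0), 39), (np.float64(22.0), 36), (np.float64(23.0), 33), (np.float64(24.0), 31)]
```

View pics/r1.png

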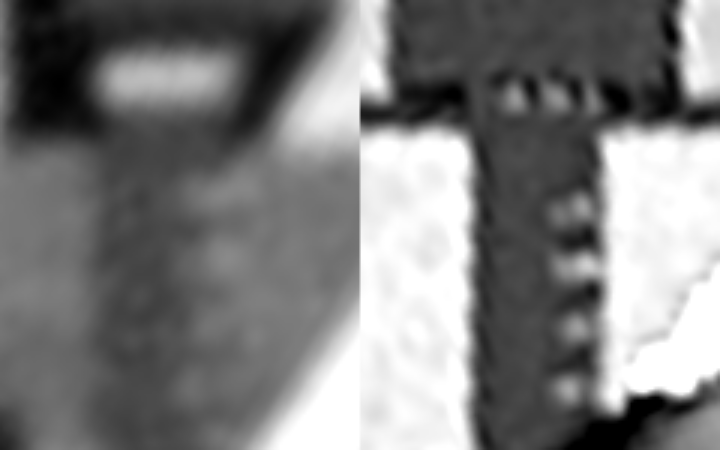

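The rectified patches show the line just out of the mouth in both views: bright bars at (165,75) and (550,95). I'll now reference it to the block's front edge in each camera.

```bash
cat > edge.py <<'E'
from h import *
a=np.radians(71.3); u=np.array([np.cos(a),np.sin(a)]); n=np.array([-u[1],u[0]]); m0=np.array([.4899,.1054])
def patch(c,g,z,k,w):
    G=np.array([[np.r_[m0+i*u+j*n,z] for j in w] for i in k]).reshape(-1,3)
    q=proj(c,G).reshape(len(k),len(w),2).astype(np.float32); return cv2.remap(g,q[:,:,0],q[:,:,1],cv2.INTER_LINEAR)
k=np.arange(-.02,.03,.0005)
for nm in('scene','top'):
    I=[]
    for _ in range(3): c=cam(nm); I.append(c['img'].astype(np.float32))
    g=np.mean(I,0).mean(2)
    for lo in (-.055,-.045,-.035):
        p=cv2.GaussianBlur(patch(c,g,.1,k,np.arange(lo,lo+.01,.0005)).mean(1)[:,None],(1,7),1.5).ravel(); d=np.gradient(p); i=d.argmin(); j=np.abs(d).argmax()
        sel=slice(max(j-6,0),j+7); cen=(k[sel]*abs(d[sel])).sum()/abs(d[sel]).sum()
        print(nm,lo,'edge k mm',round(cen*1e3,1),np.round(p[::6]).astype(int).tolist())
    p=patch(c,g,.116,k,np.arange(-.009,.009,.0005)).mean(1); b=k[(k>-.009)&(k<.007)]; v=p[(k>-.009)&(k<.007)]; v=np.clip(v-np.percentile(v,30)-1,0,None); print(nm,'line',round((b*v).sum()/v.sum()*1e3,2))
E
python3 edge.py
```

```text
scene -0.055 edge k mm -14.1 [129, 121, 107, 93, 88, 86, 77, 64, 54, 51, 50, 49, 49, 49, 49, 47, 46]
scene -0.045 edge k mm -17.3 [111, 100, 89, 86, 88, 85, 77, 64, 55, 50, 49, 49, 49, 50, 49, 48, 46]
scene -0.035 edge k mm -0.5 [78, 77, 77, 79, 79, 76, 69, 60, 53, 49, 49, 49, 50, 49, 50, 49, 47]
scene line -2.01
top -0.055 edge k mm 5.6 [119, 121, 112, 84, 77, 83, 77, 46, 38, 73, 86, 84, 84, 85, 85, 85, 85]
top -0.045 edge k mm 5.2 [110, 95, 82, 76, 79, 83, 77, 45, 36, 74, 84, 84, 86, 86, 86, 85, 84]
top -0.035 edge k mm 5.6 [66, 67, 66, 67, 69, 70, 68, 41, 36, 74, 86, 83, 83, 82, 85, 86, 87]
top line 1.58
```

Call:
arm_command --pt "0 0 0" --pt "0 0 0" --pt "0 0 0" --pt "0 0 0" --pt "0 0 5" --pt "0 0 15" --pt "0 0 30" --pt "0 0 35" --pt "0 0 35" --pt "0 0 35" --pt "0 0 25" --spin '[0, 0, 0, 0, 0, 0, 0, 0, 0, 0, 0]' --jaw 0.3

```text
time: 8.45
tool_pos: [0.5427, 0.2549, 0.486]
tool_rot: [3.139, -0.002, 1.246]
contact_force: [0.2, 0.4, 0.4]
opening: 0.0596
grip_force: 0.0
```

Call:
arm_command --pt "-1 -15 0" --pt "-1 -25 0" --pt "-1 -30 0" --pt "-1 -30 0" --pt "-1 -30 0" --pt "-1 -30 0" --pt "-1 -30 0" --pt "-1 -30 0" --pt "-1 -30 0" --pt "-1 -30 0" --pt "-1 -30 0" --pt "-1 -30 0" --pt "-1 -30 0" --pt "-1 -30 0" --pt "-1 -30 0" --pt "-1 -30 0" --pt "-1 -20 0" --pt "0 -15 0" --pt "0 0 0" --spin '[0, 0, 0, 0, 0, 0, 0, 0, 0, 0, 0, 0, 0, 0, 0, 0, 0, 0, 0]'

```text
time: 10.35
tool_pos: [0.5257, -0.2418, 0.4819]
tool_rot: [-3.141, 0.0, 1.244]
contact_force: [0.3, -0.1, 0.6]
opening: 0.0596
grip_force: 0.0
```

```bash
python3 edge.py
cat > tip.py <<'E'
from h import *
import sys
from edge import patch,u,n,m0
s=observe(); print(s['time'],s['tool_pos'],s['tool_rot'])
k=np.arange(.130,.190,.0005)
for nm in('top','scene'):
    I=[]
    for _ in range(3): c=cam(nm); I.append(c['img'].astype(np.float32))
    g=np.mean(I,0).mean(2); R=patch(c,g,.1145,k,np.arange(-.007,.007,.0005)); p=R.mean(1)
    print(nm,[(round(a*1e3),int(b)) for a,b in zip(k[50::3],p[50::3])])
    # post top: bright disc at z .158
    if nm=='top':
        P=cloud(c); Z=P[:,:,2]; m=(abs(Z-.158)<.012); Q=(P[m][:,:2]-m0)@np.c_[u,n]; ok=(abs(Q[:,0]-.158)<.02)&(abs(Q[:,1])<.02); v,x=np.where(m); W=(plane(c,np.c_[x,v][ok],.158)[:,:2]-m0)@np.c_[u,n]; print('post u,n',W.mean(0)*1e3,len(W))
        # board edges: front edge & sides at z=.115
        B=(abs(Z-.115)<.006); Q=(plane(c,np.c_[np.where(B)[1],np.where(B)[0]],.115)[:,:2]-m0)@np.c_[u,n]*1e3
        Q=Q[(Q[:,1]<-70)&(Q[:,1]>-220)]
        def fit(lo,hi,side):
            b=[(x,side(Q[(abs(Q[:,0]-x)<1.5)][:,1])) for x in np.arange(lo,hi,3) if (abs(Q[:,0]-x)<1.5).sum()>3]; b=np.array(b); f=np.polyfit(b[:,0],b[:,1],1); r=b[:,1]-np.polyval(f,b[:,0]); b=b[abs(r)<4]; f=np.polyfit(b[:,0],b[:,1],1); return f,np.polyval(f,lo)
        print('near side',fit(-180,10,np.max),'far',fit(-180,-110,np.min),'handle near',fit(-320,-225,np.max),'far',fit(-320,-225,np.min))
        print('front u',[ (w,round(Q[abs(Q[:,1]-w)<1.5][:,0].max(),1)) for w in range(-185,-95,10)],'back u handle',round(Q[:,0].min(),1))
E
python3 tip.py | grep -v edge
```

```text
scene -0.055 edge k mm 0.5 [127, 127, 127, 128, 129, 125, 110, 85, 63, 53, 50, 51, 51, 50, 49, 47, 44]
scene -0.045 edge k mm 0.5 [117, 117, 118, 120, 120, 117, 104, 82, 62, 52, 50, 50, 50, 49, 48, 47, 45]
scene -0.035 edge k mm 1.4 [77, 77, 78, 80, 81, 80, 76, 66, 56, 51, 48, 48, 48, 48, 49, 49, 47]
scene line -0.86
top -0.055 edge k mm 5.3 [110, 111, 109, 109, 112, 115, 109, 58, 41, 107, 127, 125, 124, 125, 125, 125, 125]
top -0.045 edge k mm 0.8 [104, 107, 110, 108, 110, 112, 109, 59, 40, 92, 116, 111, 107, 106, 112, 118, 111]
top -0.035 edge k mm 5.6 [66, 68, 71, 68, 69, 69, 67, 45, 34, 68, 78, 77, 75, 76, 78, 79, 79]
top line 1.17
scene line -0.93
top line 1.15
10.95 [ 0.52616497 -0.23992212  0.48279905] [3.14140999e+00 2.46769721e-05 1.24617822e+00]
top [(155, 49), (157, 69), (158, 83), (160, 89), (161, 91), (163, 94), (164, 94), (166, 92), (167, 86), (169, 89), (170, 101), (172, 115), (173, 124), (175, 126), (176, 126), (178, 125), (179, 124), (181, 125), (182, 125), (184, 125), (185, 125), (187, 125), (188, 124), (190, 124)]
post u,n [155.70356901  -0.25822101] 42
near side (
[... 175 characters left out ...]
 1.56938782e-02, -1.20757683e+02]), np.float64(-125.77972411444803)) far (array([ 1.57456479e-02, -1.59294062e+02]), np.float64(-164.33266918426352))
front u [(-185, np.float64(504.4)), (-175, np.float64(41.1)), (-165, np.float64(40.4)), (-155, np.float64(39.7)), (-145, np.float64(39.1)), (-135, np.float64(38.4)), (-125, np.float64(40.0)), (-115, np.float64(39.4)), (-105, np.float64(38.7))] back u handle -347.8
scene [(155, 45), (157, 45), (158, 46), (160, 49), (161, 52), (163, 55), (164, 60), (166, 69), (167, 85), (169, 103), (170, 121), (172, 133), (173, 142), (175, 146), (176, 147), (178, 147), (179, 147), (181, 147), (182, 147), (184, 147), (185, 146), (187, 146), (188, 147), (190, 147)]
```

Call:
arm_command --pt "0 0 -15" --pt "0 0 -25" --pt "0 0 -30" --pt "0 0 -30" --pt "0 0 -30" --pt "0 0 -30" --pt "0 0 -25" --pt "0 0 -20" --pt "0 0 -11" --pt "0 0 0" --pt "0 0 0" --spin '[0.8, 0, 0, 0, 0, 0, 0, 0, 0, 0, 0]'

```text
time: 12.35
tool_pos: [0.5264, -0.2404, 0.2675]
tool_rot: [3.14, 0.0, 1.26]
contact_force: [0.2, -0.6, 0.2]
opening: 0.0598
grip_force: 0.0
```

Call:
arm_command --pt "0 0 0" --pt "0 0 0" --pt "0 0 0" --pt "0 0 0" --pt "0 0 0" --pt "0 0 0" --pt "0 0 0" --spin '[0, 0, 0, 0, 0, 0, 0]' --jaw -1 --squeeze 50

```text
time: 13.05
tool_pos: [0.5263, -0.2404, 0.2671]
tool_rot: [3.14, 0.0, 1.26]
contact_force: [1.8, -1.2, 2.1]
opening: 0.0397
grip_force: 50.0
```

Call:
arm_command --pt "0.3 0.9 0" --pt "0.6 1.9 0" --pt "1 2.8 0" --pt "1 2.8 0" --pt "1 2.8 0" --pt "1 2.8 0" --pt "0.6 1.9 0" --pt "0.3 0.9 0" --pt "0 0 0" --spin '[0, 0, 0, 0, 0, 0, 0, 0, 0]'

```text
time: 13.95
tool_pos: [0.532, -0.2231, 0.2668]
tool_rot: [3.141, -0.0, 1.26]
contact_force: [-0.8, -3.7, 4.3]
opening: 0.0394
grip_force: 50.0
```

```bash
cat > st.py <<'E'
from h import *
from edge import u,n,m0
for nm in('top','scene'):
    A=[]
    for _ in range(4): c=cam(nm); A.append(cloud(c)[:,:,:])
    P=np.median(A,0); Q=(P[:,:,:2]-m0)@np.c_[u,n]*1e3; z=P[:,:,2]*1e3
    m=(abs(z-115)<9)&(Q[:,:,1]<-92)&(Q[:,:,1]>-190)&(Q[:,:,0]<172)&(Q[:,:,0]>-210)
    X=np.c_[Q[m],np.ones(m.sum())]; f=np.linalg.lstsq(X,z[m],rcond=None)[0]; r=abs(z[m]-X@f); k=r<3; f=np.linalg.lstsq(X[k],z[m][k],rcond=None)[0]
    print(nm,'board tilt du,dn (mm/100mm)',f[:2]*100,'z0',f[2],k.sum())
s=observe(); print(s['time'],s['tool_pos'],s['contact_force'],s['torque'])
E
python3 st.py | grep -v edge
```

```text
scene line -0.86
top line 1.26
top board tilt du,dn (mm/100mm) [0.51369059 0.02820445] z0 116.58026515414281 3373
scene board tilt du,dn (mm/100mm) [ 1.05158027 -0.26207743] z0 116.91598173789689 1483
14.65 [ 0.53197501 -0.22318495  0.26672705] [ 0.6739256  -0.01969359  3.91162654] [-0.14819784 -0.37571091 -0.07838595]
```

Call:
arm_command --pt "0 0 0.5" --pt "0 0 0" --pt "0 0 0" --spin '[0, 0, 0]'

```text
time: 14.95
tool_pos: [0.532, -0.2232, 0.2672]
tool_rot: [3.142, -0.0, 1.26]
contact_force: [1.8, 0.4, 3.1]
opening: 0.0394
grip_force: 50.0
```

```bash
python3 st.py | grep -v -e edge -e line
```

```text
top board tilt du,dn (mm/100mm) [0.21744818 0.0274079 ] z0 116.16653011402065 3373
scene board tilt du,dn (mm/100mm) [ 0.66105732 -0.29563697] z0 116.41275166192362 1482
15.65 [ 0.53197361 -0.22319554  0.26722768] [3.07627297 3.74728052 2.68117732] [ 0.45948729 -0.66854246 -0.0626681 ]
```

Call:
arm_command --pt "0 0 0.3" --pt "0 0 0" --pt "0 0 0" --spin '[0, 0, 0]'

```text
time: 15.95
tool_pos: [0.5319, -0.2233, 0.2675]
tool_rot: [-3.141, -0.0, 1.26]
contact_force: [2.3, 3.0, 3.2]
opening: 0.0394
grip_force: 50.0
```

```bash
python3 st.py | grep -v -e edge -e line
```

```text
top board tilt du,dn (mm/100mm) [0.04110561 0.10024469] z0 116.0288497978023 3370
scene board tilt du,dn (mm/100mm) [ 0.47467411 -0.0457911 ] z0 116.55397499423644 1500
16.65 [ 0.53187336 -0.22339338  0.2675231 ] [3.00033485 2.79303557 2.70609934] [ 0.24760654 -0.56857702 -0.05163289]
```

Call:
arm_command --pt "0 0 0.4" --pt "0 0 0" --pt "0 0 0" --spin '[0, 0, 0]'

```text
time: 16.95
tool_pos: [0.5318, -0.2234, 0.2677]
tool_rot: [-3.141, 0.0, 1.26]
contact_force: [1.6, 1.8, -0.5]
opening: 0.0395
grip_force: 50.0
```

```bash
python3 st.py | grep -v -e edge -e line
```

```text
top board tilt du,dn (mm/100mm) [-0.05446878  0.27524734] z0 116.23004571747289 3369
scene board tilt du,dn (mm/100mm) [ 0.44140737 -0.06203369] z0 116.54555628451915 1500
17.65 [ 0.53182107 -0.22346     0.26791125] [ 0.54615834 -0.62321161 -1.50922868] [-0.05905119 -0.24970776 -0.07042989]
```

Call:
arm_command --pt "0.3 0.9 0" --pt "0.6 1.9 0" --pt "1 2.8 0" --pt "1.3 3.8 0" --pt "1.6 4.7 0" --pt "1.6 4.7 0" --pt "1.6 4.7 0" --pt "1.6 4.7 0" --pt "1.6 4.7 0" --pt "1.6 4.7 0" --pt "1.6 4.7 0" --pt "1.3 3.8 0" --pt "1 2.8 0" --pt "0.6 1.9 0" --pt "0.3 0.9 0" --pt "0 0 0" --spin '[0, 0, 0, 0, 0, 0, 0, 0, 0, 0, 0, 0, 0, 0, 0, 0]'

```text
time: 19.25
tool_pos: [0.5496, -0.1715, 0.268]
tool_rot: [3.141, -0.0, 1.26]
contact_force: [-0.5, -0.7, 0.2]
opening: 0.0394
grip_force: 50.0
```

```bash
python3 st.py | grep -v -e edge -e line
```

```text
top board tilt du,dn (mm/100mm) [-0.10890363  0.19462435] z0 116.09795837128718 3766
scene board tilt du,dn (mm/100mm) [ 0.03772003 -0.10768862] z0 116.40217960483297 1783
19.95 [ 0.5495591  -0.17155848  0.26796682] [ 0.01046764  0.04246861 -1.16439512] [-0.03608242 -0.31823602 -0.12860646]
```

Call:
arm_command --pt "0.3 0.9 0" --pt "0.6 1.9 0" --pt "1 2.8 0" --pt "1.3 3.8 -0.1" --pt "1.6 4.7 -0.1" --pt "1.6 4.7 0" --pt "1.6 4.7 -0.1" --pt "1.6 4.7 0" --pt "1.6 4.7 -0.1" --pt "1.6 4.7 0" --pt "1.3 3.8 -0.1" --pt "1 2.8 0" --pt "0.6 1.9 0" --pt "0.3 0.9 0" --pt "0 0 0" --spin '[0, 0, 0, 0, 0, 0, 0, 0, 0, 0, 0, 0, 0, 0, 0]'

```text
time: 21.45
tool_pos: [0.5656, -0.1246, 0.2676]
tool_rot: [3.141, -0.0, 1.26]
contact_force: [-0.8, -2.4, 3.0]
opening: 0.0395
grip_force: 50.0
```

```bash
cat > fin.py <<'E'
from h import *
from edge import patch,u,n,m0
import sys
k=np.arange(.120,.195,.0005)
def e(p):
    p=cv2.GaussianBlur(p[:,None],(1,9),2).ravel(); d=abs(np.gradient(p)); j=d.argmax(); s=slice(max(j-5,0),j+6); return round((k[s]*d[s]).sum()/d[s].sum()*1e3,1)
for nm in('top','scene'):
    I=[]
    for _ in range(3): c=cam(nm); I.append(c['img'].astype(np.float32))
    g=np.mean(I,0).mean(2); sat=np.mean(I,0); sat=sat[:,:,0]-sat[:,:,2]
    print(nm,'tip',[e(patch(c,g,.116,k,np.arange(w,w+.006,.0005)).mean(1)) for w in(-.009,-.003,.003)],
     'front',[(round(w*1e3),e(patch(c,sat,.115,k,np.arange(w,w+.01,.0005)).mean(1))) for w in(-.185,-.165,-.15,-.135,-.12,-.1)])
    if nm==(sys.argv+['',''])[2]: save(sys.argv[1],c['img'],3.5,tuple(map(int,sys.argv[3].split(','))))
E
python3 st.py | grep -v -e edge -e line; python3 fin.py | grep -v edge
```

```text
top board tilt du,dn (mm/100mm) [0.01577776 0.08234388] z0 115.94670106538267 3877
scene board tilt du,dn (mm/100mm) [ 0.15586239 -0.05738428] z0 116.50435118128706 2086
22.15 [ 0.5655928  -0.12461211  0.26755541] [-0.14554883 -1.48782085  4.63834676] [-0.44504933 -0.15934539 -0.09425576]
scene line -0.87
top line 0.94
top tip [np.float64(155.2), np.float64(155.7), np.float64(169.6)] front [(-185, np.float64(163.5)), (-165, np.float64(163.5)), (-150, np.float64(163.1)), (-135, np.float64(163.4)), (-120, np.float64(163.3)), (-100, np.float64(163.0))]
scene tip [np.float64(168.6), np.float64(169.0), np.float64(168.6)] front [(-185, np.float64(165.5)), (-165, np.float64(165.0)), (-150, np.float64(165.0)), (-135, np.float64(164.5)), (-120, np.float64(164.5)), (-100, np.float64(164.4))]
```

Call:
arm_command --pt "0.2 0.6 0" --pt "0.5 1.5 0" --pt "0.5 1.6 0" --pt "0.5 1.5 0" --pt "0.3 0.7 0" --pt "0 0 0" --pt "0 0 0" --pt "0 0 0" --spin '[0, 0, 0, 0, 0, 0, 0, 0]'

```text
time: 23.55
tool_pos: [0.5674, -0.1194, 0.2676]
tool_rot: [3.141, 0.001, 1.26]
contact_force: [-0.9, -5.8, 5.3]
opening: 0.0398
grip_force: 50.0
```

```bash
python3 st.py | grep -v -e edge -e line; python3 fin.py f1.png top 255,140,475,280| grep -v edge
```

```text
top board tilt du,dn (mm/100mm) [0.00419638 0.07174699] z0 115.91640729093497 3870
scene board tilt du,dn (mm/100mm) [ 0.11560133 -0.04133095] z0 116.53824998636505 2108
24.25 [ 0.56735672 -0.1194332   0.26756497] [-0.36295305 -5.41323283  4.94584914] [-0.98893165  0.10904466 -0.09196889]
scene line -0.95
top line 1.1
top tip [np.float64(155.2), np.float64(155.7), np.float64(169.6)] front [(-185, np.float64(169.0)), (-165, np.float64(168.6)), (-150, np.float64(168.5)), (-135, np.float64(168.5)), (-120, np.float64(168.4)), (-100, np.float64(168.3))]
scene tip [np.float64(169.0), np.float64(169.0), np.float64(169.0)] front [(-185, np.float64(170.5)), (-165, np.float64(170.9)), (-150, np.float64(124.0)), (-135, np.float64(169.9)), (-120, np.float64(169.9)), (-100, np.float64(169.4))]
```

View pics/f1.png

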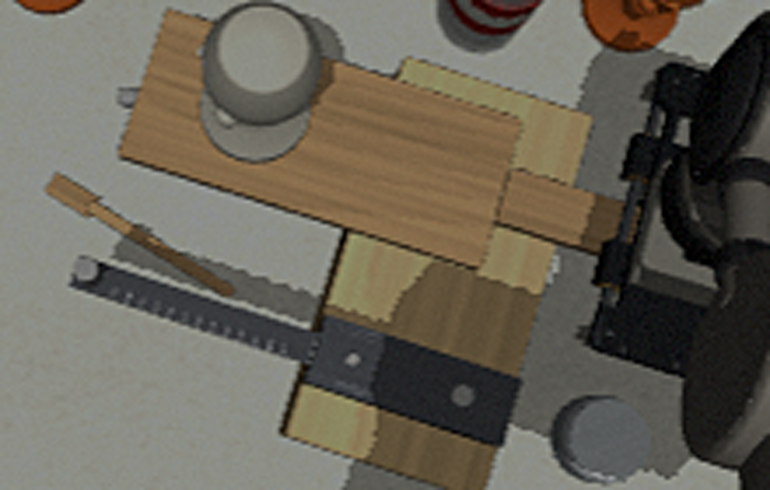

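The picture shows the board front (120–165, 10–157) in line with the blade tip at (75,272). The bust stands on the board at (260,90), the handle is still gripped, and the stick, tin and pliers look unmoved. Front and tip agree within about 1 mm, and the board is flat. Handing in.

```bash
python3 -c "
from cell import *
print(hand_in())"
```

```text
the job is handed in; nothing more can be done
None
```

The job is handed in: the gauge's line is level with the case mouth and the board's front with the blade tip, each to about 1 mm by the cameras, with the board flat, the bust standing on it and the handle still held.

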